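# Hang the tool tray on the stand's two pins

### The job

Pick up the open metal tool tray by its wooden carrying bar and hang it by the two slotted ears at its ends on the two upright pins of the stand, pressed gently by feel until both ears lie fully down on the arms, then let go. Never force the tray against the stand or jam it, and leave the other things on the stove where they stand.

Things in the scene. Friction and masses are not known exactly. Their poses are not given: they have to be found in the camera images.
- tray: Loose open sheet-metal tray standing on the stove, 0.2 to 0.42 kg. Origin: centre of its underside; z up, long axis y. Box 70 (x) x 88 (y) x 50 mm high. Same when turned half round about z.
- tray_bar (a point): Middle of the tray's wooden carrying bar, 93 mm above the tray's origin. The bar runs along the tray's y: 88 long, 12 thick (x), 18 high, held by a flat strap at each end; grip it across x. Free below it down to the box rim, 34 mm under the bar.
- tray_ear_a (a point): Centre of the slot in the ear at the tray's +y end, on the ear's underside: tray x 0, y 92, z 44 mm. The flat ear is 6 thick, 30 wide (x), from y 44 to 107. The slot goes through: 14 long in x, 10 wide in y (mm).
- tray_ear_b (a point): The same at the tray's -y end: tray x 0, y -92, z 44 mm. Same ear and slot.
- stand: Steel stand fixed to the stove. Origin on the stove top; z up, +x to its rear rail, y along the rail. Base plate 10 mm high, x -55 to 105, y -100 to 144. A U-shaped pin bar is clamped on the rail (x 75) and reaches forward with two arms, 12 wide, top at z 100. Hung fully home, ears on the arms, the tray's origin is 56 mm above this origin; with the ears on the pin tops it is 80 above.
- stand_middle (a point): Point of the stand at x 0, y 0, z 100 mm, level with the arm tops. Two upright pins 184 mm apart in y, one near the front of each arm: at stand x 0, y -92 + d and +92 + d. d is the same for both, 5 to 39, unknown: the pin bar was clamped anywhere in that range, no pose tells it. It does not shift under hand forces.
- stand_pin_height (a point): Point at x 0, y 0, z 124 mm of the stand: height of the pin tops (not a pin's place). Pins are 8 mm thick, 24 tall, the top 3 tapering to 6.4 across; in the slots they have 1 mm play each way in y, 3 in x. A press of 3 to 5 N is enough to feel the pin tops and the arms; more than 30 N between tray and stand is too much.
- tin_cup: bystander, stuck fast: small tin cup with a strap handle, 62 high; origin under its centre (mm)
- matchbox: bystander: plain box 36 x 56 x 16 lying flat; origin under its centre (mm)
- lid_lifter: bystander: black iron bar 183 long, 18 high, lying flat; origin under its centre (mm)
- spice_tin: bystander: small round tin 49 across, 72 high; origin under its centre (mm)
- powder_tin: bystander: round tin 64 across, 105 high; origin under its centre (mm)
- short_jar: bystander: glass jar with zinc lid, 68 across, 120 high; origin under its centre (mm)
- candle_holder: bystander, stuck fast: candlestick dish with ring handle and stub, 88 x 109 x 63; origin under its centre (mm)
- cork: bystander: cork 30 across, 28 high; origin under its centre (mm)

How it is judged (in metres and radians):
On the way:
1. the tray is lifted off the stove (height (world z) of tray above 0.068 m), for 0.1 s.
At the end, for the whole second after the job is handed in: The tray hangs on both pins: its origin 53 to 59 mm above the stand's origin, within 6 mm of it along the stand's x and 2 to 42 mm from it along the stand's +y, long axis within 0.07 rad of the stand's y, upright within 0.05 rad, at rest and let go (x of tray in the frame of stand between -0.006 and 0.006 m and y of tray in the frame of stand between 0.002 and 0.042 m and z of tray in the frame of stand between 0.053 and 0.059 m and angle between the y axis of tray and the y axis of stand, either way round below 0.07 rad and angle between tray's own z axis and vertical below 0.05 rad and linear speed of tray below 0.01 m/s and angular speed of tray below 0.05 rad/s and contact force between tray and the fingers below 0.05 N); the robot touches nothing.
It fails at once if the tray is forced against the stand with more than 30 N (contact force between tray and stand above 30 N).
It fails at once if one of the other things is shifted by more than 30 mm or tipped over (distance of any of matchbox, lid_lifter, spice_tin, powder_tin, short_jar, cork from where it was at the start of the episode above 0.03 m or angle between any of matchbox, lid_lifter, spice_tin, powder_tin, short_jar, cork's own z axis and vertical above 0.5 rad).
It also fails if it takes over 64 s, if anything falls off the work surface, if the arm or the gripper's body presses on something with over 40 N, if the wrist force passes 120 N, or if a joint passes its speed limit or range.

### The arm

A 6-joint arm with a two-finger parallel gripper is mounted at the origin on a cart in front of the work surface, level with it; the furniture and walls round the work are solid. World frame = base frame: x ahead of the robot, y to its left, z up, the work surface at z = 0. Lengths are in mm, angles in rad, forces in N, time in s.
With the tool pointing down it reaches from about 300 to 775 mm from the base axis. Payload 14.6 kg.
Tool frame: the origin (TCP) lies at the very end of the fingers, on their centre line; the grasp point (between the pads) lies 19 mm behind it; z points along the fingers, y is the line along which they close (so a half turn about z gives the same grasp; the last joint's range is limited). The gripper opens to 94 mm and grips with 3 to 60 N. Pads are 16 mm wide; open, the fingers measure 119 mm over their backs; the gripper's body (75 mm by 177 mm) begins 78 mm behind the grasp point.
Start: joints at [-1.189, 0.3, 1.521, -0, 1.321, -0.067], TCP at [238.628, -495.526, 205.446] pointing down, gripper open.
Joint ranges: [-3.03, 3.03], [-0.79, 2.21], [0.23, 2.52], [-1.04, 4.18], [0, 3.07], [-2.55, 2.55]. Speed limits (rad/s): [2.22, 2.22, 2.57, 3.14, 3.14, 3.14].

### API

Orientations are given as [roll, pitch, yaw] about the fixed x, y, z axes, in that order (R = Rz(yaw) Ry(pitch) Rx(roll)).
In Python, from cell import read_state, viewer, manip, models gives the robot as it stands.
- The arm moves only by the tool carry_out, never from a script. Its argument "deltas" is a list of rows, each an object with "dp": the shift along the tool's x, y, z in mm, a list of three; "roll": the turn about the tool's z in degrees; "gripper": the opening, from -1 (shut) to 1 (fully open), so that 0 is half open. In form: [{"dp": [tx, ty, tz], "roll": roll, "gripper": gripper}, ...]. A call has 1 to 12 rows; each row is the pose to reach, as a shift and turn from the pose commanded when the call began, along the tool's axes at that moment; what a row does not reach only later rows make up. A row lasts 1/12 s, in which the tool goes at most 41.7 mm and 7.16 degrees, less where a joint would pass 70% of its speed; a pose out of reach is approached as far as the arm can. A call with a gripper value outside its range is refused whole. The fingers move at their own pace and stop on an object; "newtons" is the grip in N (left out, the last holds). Time passes only in rows, so rows that repeat a pose let the fingers close. It gives the time, the measured TCP pose, the force, the opening and the grip force at its end, in the units of the state.
- read_state(): the state, without advancing time (a new reading comes with each control period).
- viewer.camera(name): name is "scene" or "top" or "wrist"; returns the picture (384x512x3 uint8, red, green, blue); there is no depth.
- viewer.camera_params(name): a dict with "fovy" (degrees; the focal length in pixels is half the picture's height over the tangent of half this angle, whatever the lens; pixels are square), "cx", "cy" (the principal point, pixels), "eye" and "attitude" of the camera in the world; the wrist camera has in their place "T_tool_cam" (4x4, takes a point from camera to tool coordinates, whose origin is the TCP and whose axes are the flange's). Camera axes: x right, y up, looking along -z (the intrinsics and any distortion apply to the point x, -y, -z); pixel columns grow to the right and rows downward; lengths in mm; the calibration is good to about 2 mm. A picture is of the moment at which its call begins: read the wrist's pose just before it. camera_params takes no time and is no camera call.
- manip.sign_off(): hands the job in; it is judged then, once.
Trained networks look in the newest picture that a camera, given by its name, has taken for a name from the list of things; names that differ only in an ending like _2 or _b are one class to them, and where a whole thing is asked for, a point or a joint stands for the part that bears it (a point fixed in the world has none). Each returns a list of dicts, best first, with "p" (0 to 1); they miss things now and then, are a little off and sometimes report something else, mostly with a low value. They report only what shows in the picture. A call takes as long as a camera call.
- models.cut_out(camera, label): "region" (384x512 bool, what is visible of it) and "box" ([left, top, right, bottom] in pixels, round what is visible of it).
The state is a dict: "clock": time; "joints": joint angles; "qd": joint speeds; "effort": joint torques, N m; "eef_pos": TCP position; "eef_rot": TCP orientation; "wrist_force": force on the tool from outside, world axes, zero at the start; "moment": the same for the moment, N m; "finger_gap": finger opening in mm; "finger_force": force on a finger pad.
Only numpy, scipy, OpenCV 4.12 (cv2) and the standard library are available. Lean on these libraries where they do the work, as an engineer would, in place of code of your own. Each camera call takes 0.05 s, during which the arm holds its last target. There are 200 camera calls.

## Working session

There is one attempt and no reset: what is moved stays moved. The work goes in short steps, Python scripts to look and compute and a tool call to move; the robot and the scene stay as the last step left them, time stands still between calls to the robot, and variables do not carry over. Pictures are saved under pics/ and viewed, at most 10 in all, crops included, and the job is handed in when it is done.

Besides the shell and the picture viewer there is one more tool, called after "Emit:" as name(argument=value, ...) on one line, values as JSON. carry_out: Moves the arm, as the interface text tells. Its arguments: {"type":"object","properties":{"deltas":{"type":"array"},"newtons":{"type":"number"}},"required":["deltas"]}

```bash
ls; mkdir -p pics; python3 - <<'E'
from cell import read_state, viewer, manip, models
import cv2,numpy as np
print(read_state())
ims=[]
for c in ["scene","top","wrist"]:
    im=viewer.camera(c); ims.append(im); print(c,viewer.camera_params(c))
    cv2.imwrite(f"pics/{c}0.png",im[:,:,::-1])
    for l in ["tray","stand","tray_bar"]:
        for r in models.cut_out(c,l)[:2]: print(c,l,round(r["p"],2),r["box"])
cv2.imwrite("pics/m0.png",cv2.resize(np.hstack(ims[:2])[:,:,::-1],(800,300)))
E
```

```text
pics
{'clock': 0.0, 'joints': array([-1.18860417e+00,  3.00497462e-01,  1.52157638e+00, -3.05735124e-06,
        1.32061547e+00, -6.66114152e-02]), 'qd': array([ 7.46923206e-04, -1.71012344e-03,  4.14676331e-05,  7.58099886e-05,
        1.76801433e-03, -7.12050960e-04]), 'effort': array([ 1.30960820e-03, -5.31807625e+01, -3.52742636e+01,  7.08904839e-02,
        2.43537506e-02, -1.24676853e-04]), 'eef_pos': array([ 238.54004358, -495.31400823,  204.87383437]), 'eef_rot': array([-3.14049823e+00, -7.00413553e-05,  4.48804292e-01]), 'wrist_force': array([ 0.20570855, -0.41114814, -0.55219765]), 'moment': array([ 0.00775079, -0.02900038, -0.00489671]), 'finger_force': 0.0, 'finger_gap': 93.76884951573444}
scene {'fovy': 48.7249924022662, 'cx': 255.38729448071945, 'cy': 192.950246301632, 'eye': array([171.49289628, 745.09560982, 965.37983628]), 'attitude': array([ 0.76872336, -0.00396395, -2.62944734])}
scene tray 0.72 [236.7, 217.8, 265.8, 280.0]
scene tray 0.33 [231.3, 115.6, 250.7, 152.1]
scene stand 0.85 [227.9, 134.8, 309.4, 213.3]
scene stand 0.58 [235.6, 216.3, 268.0, 278.6]
scene 
[... 213 characters left out ...]
4898, 1217.7843475 ]), 'attitude': array([ 0.12488662, -0.00177178, -1.55111112])}
top tray 0.57 [172.0, 195.2, 238.3, 256.0]
top stand 0.94 [261.4, 157.0, 361.3, 226.6]
top stand 0.59 [172.6, 194.8, 240.5, 255.6]
top tray_bar 0.69 [172.2, 191.8, 240.1, 254.9]
wrist {'fovy': 65.35958171446558, 'cx': 261.1228258554391, 'cy': 190.0908331077917, 'T_tool_cam': array([[ 4.38127673e-04,  9.71630957e-01,  2.36501779e-01,
         6.81164967e+01],
       [ 9.99999755e-01, -5.55008791e-04,  4.27633810e-04,
         2.56799015e-01],
       [ 5.46762814e-04,  2.36501533e-01, -9.71630962e-01,
        -1.78560720e+02],
       [ 0.00000000e+00,  0.00000000e+00,  0.00000000e+00,
         1.00000000e+00]])}
```

```bash
python3 - <<'E'
import cv2,numpy as np
a=cv2.imread("pics/top0.png")[130:290,130:390]; b=cv2.imread("pics/scene0.png")[90:300,180:350]
a=cv2.resize(a,None,fx=1.9,fy=1.9,interpolation=3)
b=cv2.resize(b,(300,int(210*300/170)))
o=np.zeros((380,800,3),np.uint8); o[:a.shape[0],:a.shape[1]]=a; o[:b.shape[0],500:800]=b
cv2.imwrite("pics/v1.png",o); print(a.shape)
E
```

```text
(304, 494, 3)
```

View pics/v1.png

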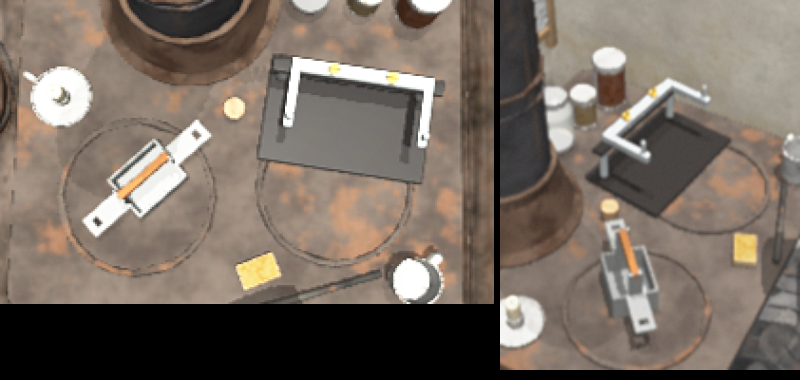

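The top view shows the tray at the lower left, with its bar near (205,223) and slots near (235,199) and (181,247). The stand is at the right, with pins near (281,193) and (353,204).

```bash
cat > h.py <<'E'
from cell import read_state, viewer, manip, models
import cv2,numpy as np
from scipy.spatial.transform import Rotation as Ro
def cam(c,st=None):
    p=viewer.camera_params(c); f=192/np.tan(np.radians(p["fovy"]/2))
    if c=="wrist":
        st=st or read_state(); T=p["T_tool_cam"]; Rt=Ro.from_euler("xyz",st["eef_rot"]).as_matrix()
        R=Rt@T[:3,:3]; e=st["eef_pos"]+Rt@T[:3,3]
    else: R=Ro.from_euler("xyz",p["attitude"]).as_matrix(); e=p["eye"]
    return R,np.array(e),f,p["cx"],p["cy"]
def back(C,u,v,z):
    R,e,f,cx,cy=C; d=R@[(u-cx)/f,-(v-cy)/f,-1]; return e+d*(z-e[2])/d[2]
def proj(C,P):
    R,e,f,cx,cy=C; q=(np.atleast_2d(P)-e)@R; return np.c_[cx-f*q[:,0]/q[:,2],cy+f*q[:,1]/q[:,2]]
E
python3 - <<'E'
from h import *
C=cam("top"); o=lambda x,y:(130+x/1.9,130+y/1.9)
for n,p,z in [("earR",(196,134),50),("earL",(97,222),50),("bar",(144,177),102),("pinL",(287,122),124),("pinR",(423,142),124),("base front L",(258,157),10),("base front R",(422,183),10)]:
    print(n,back(C,*o(*p),z).round(1))
S=cam("scene"); o2=lambda x,y:(180+(x-500)*170/300,90+y*170/300)
for n,p,z in [("bar",(629,250),102),("pinnear",(646,153),124),("pinfar",(706,97),124)]: print(n,back(S,*o2(*p),z).round(1))
im=viewer.camera("top"); r=models.cut_out("top","tray_bar")
st=read_state()
E
```

```text
earR [577.7  72.4  50. ]
earL [451.  207.6  50. ]
bar [512.1 137.7 102. ]
pinL [587.8 -52.8 124. ]
pinR [ 564.6 -233.7  124. ]
base front L [550.2 -16.8  10. ]
base front R [ 516.9 -256.5   10. ]
bar [514.2 140.6 102. ]
pinnear [580.8 -32.8 124. ]
pinfar [ 557.3 -209.7  124. ]
```

```bash
cat >> h.py <<'E'
def todp(target,yaw_deg=None,st=None):
    st=st or read_state(); R=Ro.from_euler("xyz",st["eef_rot"]).as_matrix()
    d=(R.T@(np.array(target)-st["eef_pos"])).round(1)
    r=None if yaw_deg is None else round(-((yaw_deg-np.degrees(st["eef_rot"][2])+180)%360-180),1)
    return d,r
E
python3 -c "
from h import *
print(todp([513,139,215],133))"
```

```text
(array([ 522.5, -452.7,   -9.5]), np.float64(-107.3))
```

Emit:
carry_out(deltas=[{"dp": [522,-453,-10],"roll": -107,"gripper": 1},{"dp": [522,-453,-10],"roll": -107,"gripper": 1},{"dp": [522,-453,-10],"roll": -107,"gripper": 1},{"dp": [522,-453,-10],"roll": -107,"gripper": 1},{"dp": [522,-453,-10],"roll": -107,"gripper": 1},{"dp": [522,-453,-10],"roll": -107,"gripper": 1},{"dp": [522,-453,-10],"roll": -107,"gripper": 1},{"dp": [522,-453,-10],"roll": -107,"gripper": 1},{"dp": [522,-453,-10],"roll": -107,"gripper": 1},{"dp": [522,-453,-10],"roll": -107,"gripper": 1},{"dp": [522,-453,-10],"roll": -107,"gripper": 1},{"dp": [522,-453,-10],"roll": -107,"gripper": 1}])

```text
clock: 1.7
eef_pos: [437.0, -34.3, 213.1]
eef_rot: [3.141, 0.0, 1.955]
wrist_force: [1.1, -1.4, 0.3]
finger_gap: 94.1
finger_force: 0.0
```

```bash
python3 -c "
from h import *
print(read_state()['eef_pos'],todp([513,139,215],133))"
```

```text
[437.03174819 -34.34179099 213.07913598] (array([132.2, 135.4,  -1.9]), np.float64(-21.0))
```

Emit:
carry_out(deltas=[{"dp": [132,135,-2],"roll": -21,"gripper": 1},{"dp": [132,135,-2],"roll": -21,"gripper": 1},{"dp": [132,135,-2],"roll": -21,"gripper": 1},{"dp": [132,135,-2],"roll": -21,"gripper": 1},{"dp": [132,135,-2],"roll": -21,"gripper": 1},{"dp": [132,135,-2],"roll": -21,"gripper": 1},{"dp": [132,135,-2],"roll": -21,"gripper": 1}])

```text
clock: 2.28
eef_pos: [513.3, 136.7, 214.2]
eef_rot: [-3.141, -0.0, 2.317]
wrist_force: [-0.6, -0.6, -0.2]
finger_gap: 94.2
finger_force: 0.0
```

```bash
python3 - <<'E'
from h import *
st=read_state(); print(st['eef_pos'],st['eef_rot'])
im=viewer.camera("wrist"); cv2.imwrite("pics/w1.png",im[:,:,::-1])
for l in ("tray_bar","tray_ear_a"):
  for r in models.cut_out("wrist",l)[:2]: print(l,r["p"],r["box"])
E
```

```text
[513.29447532 136.72531824 214.20830495] [-3.14079996e+00 -3.52320133e-04  2.31718209e+00]
tray_bar 0.7 [231.8, 79.5, 298.3, 264.0]
tray_ear_a 0.81 [235.4, 82.0, 295.6, 261.1]
```

View pics/w1.png

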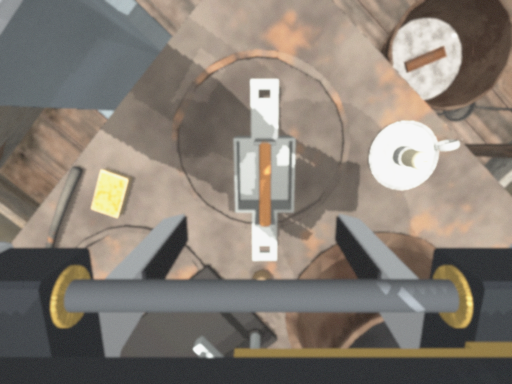

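Wrist view: slots near (264,94) and (264,250), bar from (265,143) to (265,226), nearly aligned with the image.

```bash
python3 - <<'E'
from h import *
C=cam("wrist")
a=back(C,264.5,94,50);b=back(C,264.5,250,50);p=back(C,265,143,102);q=back(C,265,226,102)
print(a,b,(a+b)/2,np.linalg.norm(a-b),np.degrees(np.arctan2(*(a-b)[1::-1])));print(p,q,(p+q)/2,np.linalg.norm(p-q))
m=((a+b)/2); m2=(m+(p+q)/2)/2
print(m2,todp([m2[0],m2[1],75],np.degrees(np.arctan2(*(a-b)[1::-1]))))
E
```

```text
[452.90506999 205.81938613  50.        ] [578.44057227  70.12656038  50.        ] [515.67282113 137.97297326  50.        ] 184.85590412852693 132.7732937880259
[485.99009323 169.87250238 102.        ] [543.68409014 107.55986532 102.        ] [514.83709169 138.71618385 102.        ] 84.92032746404823
[515.25495641 138.34457855  76.        ] (array([  1. ,   3.8, 139.8]), np.float64(-0.2))
```

Emit:
carry_out(deltas=[{"dp": [0,3,40],"roll": 0,"gripper": 1},{"dp": [0,3,80],"roll": 0,"gripper": 1},{"dp": [0,3,110],"roll": 0,"gripper": 1},{"dp": [0,3,130],"roll": 0,"gripper": 1},{"dp": [0,3,139],"roll": 0,"gripper": 1},{"dp": [0,3,139],"roll": 0,"gripper": 1},{"dp": [0,3,139],"roll": 0,"gripper": 1}])

```text
clock: 3.02
eef_pos: [516.1, 137.6, 76.8]
eef_rot: [3.141, 0.001, 2.314]
wrist_force: [0.7, -0.5, -0.5]
finger_gap: 94.0
finger_force: 0.0
```

Emit:
carry_out(deltas=[{"dp": [0,0,0],"roll": 0,"gripper": -1},{"dp": [0,0,0],"roll": 0,"gripper": -1},{"dp": [0,0,0],"roll": 0,"gripper": -1},{"dp": [0,0,0],"roll": 0,"gripper": -1},{"dp": [0,0,0],"roll": 0,"gripper": -1},{"dp": [0,0,0],"roll": 0,"gripper": -1},{"dp": [0,0,0],"roll": 0,"gripper": -1},{"dp": [0,0,0],"roll": 0,"gripper": -1},{"dp": [0,0,0],"roll": 0,"gripper": -1},{"dp": [0,0,0],"roll": 0,"gripper": -1}], newtons=40)

```text
clock: 3.85
eef_pos: [515.6, 138.1, 75.6]
eef_rot: [-3.142, -0.0, 2.315]
wrist_force: [0.4, 0.3, 0.1]
finger_gap: 30.6
finger_force: 0.0
```

Emit:
carry_out(deltas=[{"dp": [0,0,0],"roll": 0,"gripper": -1},{"dp": [0,0,0],"roll": 0,"gripper": -1},{"dp": [0,0,0],"roll": 0,"gripper": -1},{"dp": [0,0,0],"roll": 0,"gripper": -1},{"dp": [0,0,0],"roll": 0,"gripper": -1},{"dp": [0,0,0],"roll": 0,"gripper": -1}])

```text
clock: 4.35
eef_pos: [515.6, 138.1, 75.6]
eef_rot: [-3.142, -0.0, 2.315]
wrist_force: [0.9, 1.0, -2.5]
finger_gap: 11.4
finger_force: 40.0
```

Emit:
carry_out(deltas=[{"dp": [0,0,-10],"roll": 0,"gripper": -1},{"dp": [0,0,-40],"roll": 0,"gripper": -1},{"dp": [0,0,-80],"roll": 0,"gripper": -1},{"dp": [0,0,-115],"roll": 0,"gripper": -1},{"dp": [0,0,-140],"roll": 0,"gripper": -1},{"dp": [0,0,-150],"roll": 0,"gripper": -1},{"dp": [0,0,-150],"roll": 0,"gripper": -1}])

```text
clock: 4.93
eef_pos: [516.2, 138.2, 227.9]
eef_rot: [3.139, 0.002, 2.315]
wrist_force: [0.3, 0.3, -4.3]
finger_gap: 11.5
finger_force: 40.0
```

```bash
python3 -c "
from h import *
st=read_state(); print(st['eef_pos'],st['wrist_force'],todp([480,-130,225],82.7))"
```

```text
[516.15174779 138.17223381 227.87761698] [ 0.27367062  0.32077799 -4.33112514] (array([-172.7, -208.3,    2.6]), np.float64(50.0))
```

Emit:
carry_out(deltas=[{"dp": [-30,-36,0],"roll": 7,"gripper": -1},{"dp": [-55,-66,0],"roll": 14,"gripper": -1},{"dp": [-80,-96,0],"roll": 21,"gripper": -1},{"dp": [-100,-121,0],"roll": 28,"gripper": -1},{"dp": [-120,-145,0],"roll": 35,"gripper": -1},{"dp": [-140,-169,0],"roll": 42,"gripper": -1},{"dp": [-160,-193,0],"roll": 48,"gripper": -1},{"dp": [-172,-208,0],"roll": 50,"gripper": -1},{"dp": [-172,-208,0],"roll": 50,"gripper": -1},{"dp": [-172,-208,0],"roll": 50,"gripper": -1}])

```text
clock: 5.77
eef_pos: [478.4, -129.9, 223.7]
eef_rot: [-3.138, -0.001, 1.441]
wrist_force: [-0.9, -0.4, -3.6]
finger_gap: 12.0
finger_force: 40.0
```

```bash
python3 - <<'E'
from h import *
st=read_state(); print(st['eef_pos'],st['eef_rot'])
im=viewer.camera("wrist"); cv2.imwrite("pics/w2.png",im[:,:,::-1])
cv2.imwrite("pics/w2b.png",cv2.resize(im[:,:,::-1],(800,600),interpolation=3))
E
```

```text
[ 478.36410236 -129.85285011  223.67908211] [-3.13834824e+00 -7.97207654e-04  1.44117792e+00]
```

View pics/w2b.png

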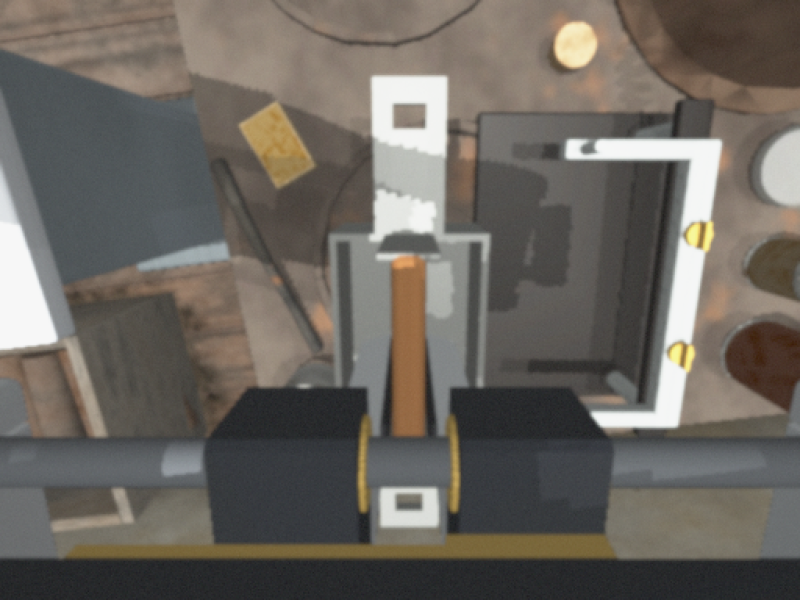

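Tray is held straight, with the front slot at (409,115) in the 800-px picture. The +y pin stands on its arm near (590,148); the other pin is behind the gripper. I'll zoom in.

```bash
python3 - <<'E'
from h import *
w=cv2.imread("pics/w2.png"); t=cv2.imread("pics/top0.png")
c=lambda im,x,y,W,H,s: cv2.resize(im[y:y+H,x:x+W],None,fx=s,fy=s,interpolation=cv2.INTER_CUBIC)
a=c(w,350,70,50,50,6); b=c(w,230,40,66,50,6)
d=c(t,262,170,50,50,6); e=c(t,325,175,50,50,6)
o=np.zeros((600,800,3),np.uint8); o[:300,:300]=a; o[:300,320:716]=b; o[300:,:300]=d; o[300:,320:620]=e
cv2.imwrite("pics/v2.png",o)
E
```

```text
(no output)
```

View pics/v2.png

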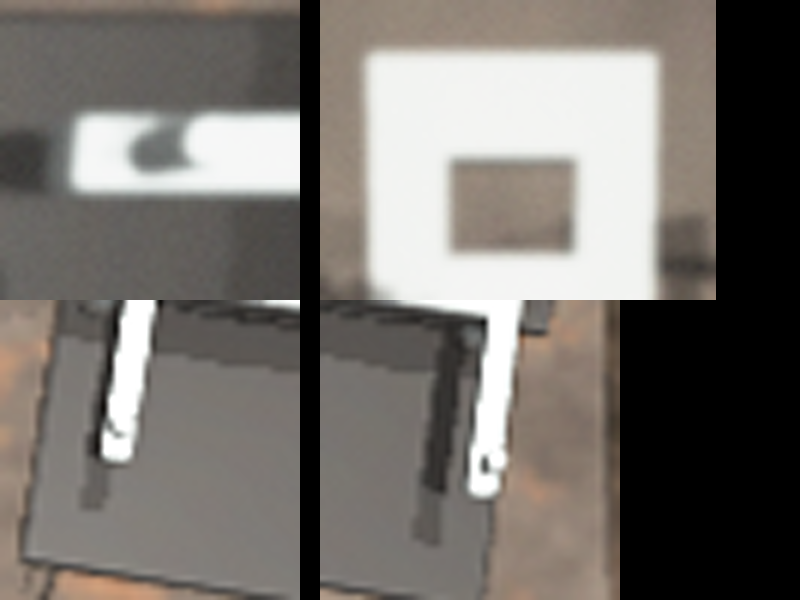

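Emit:
carry_out(deltas=[{"dp": [-30,0,0],"roll": 0,"gripper": -1},{"dp": [-60,0,0],"roll": 0,"gripper": -1},{"dp": [-60,0,0],"roll": 0,"gripper": -1},{"dp": [-60,0,0],"roll": 0,"gripper": -1},{"dp": [-60,0,0],"roll": 0,"gripper": -1}])

```text
clock: 6.23
eef_pos: [471.6, -187.8, 225.0]
eef_rot: [-3.141, -0.001, 1.444]
wrist_force: [0.3, 0.1, -4.5]
finger_gap: 11.6
finger_force: 40.0
```

```bash
python3 - <<'E'
from h import *
st=read_state(); print(st['eef_pos'],st['eef_rot'])
np.save("st3.npy",np.r_[st['eef_pos'],st['eef_rot']])
im=viewer.camera("wrist"); im=np.ascontiguousarray(im[:,:,::-1]); cv2.imwrite("pics/w3.png",im)
c=lambda x,y,W,H,s: cv2.resize(im[y:y+H,x:x+W],None,fx=s,fy=s,interpolation=cv2.INTER_CUBIC)
o=np.zeros((600,800,3),np.uint8); o[:300,:400]=c(340,10,80,60,5); o[300:,:400]=c(340,190,80,60,5)
o[:300,410:800]=cv2.resize(im,(390,300)); o[310:560,410:790]=c(230,50,76,50,5)
cv2.imwrite("pics/v3.png",o)
E
```

```text
[ 471.58279095 -187.82748411  225.02314587] [-3.14055664e+00 -6.56916932e-04  1.44378189e+00]
```

View pics/v3.png

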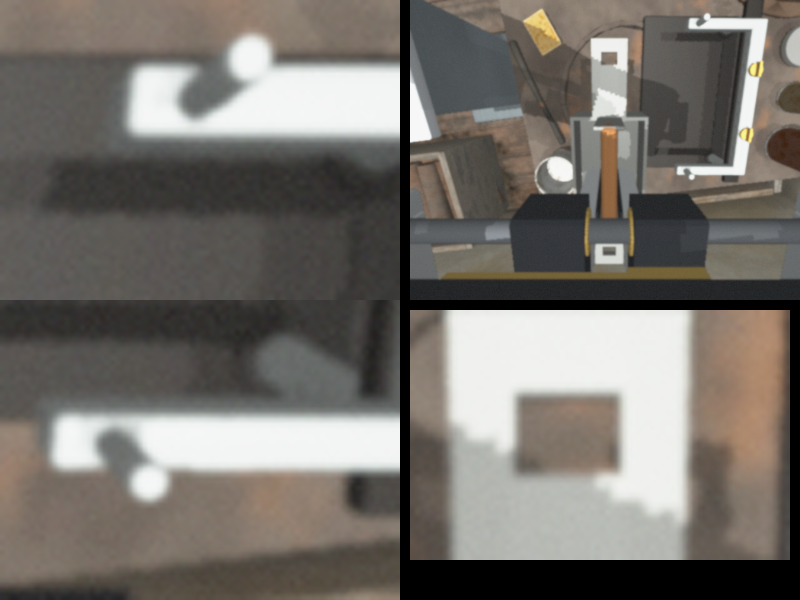

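The close view shows both pins clearly: top of pin A at pixel (389.6,21.0), top of pin B at (369.4,226.2), front slot centre at about (261.2,74.5).

```bash
python3 - <<'E'
from h import *
s=np.load("st3.npy"); st=dict(eef_pos=s[:3],eef_rot=s[3:]); C=cam("wrist",st)
A=back(C,389.6,21,124);B=back(C,369.4,226.2,124); v=A-B
yawS=np.degrees(np.arctan2(v[1],v[0]))
print("pins",A,B,np.linalg.norm(v),"ydir",yawS,"mid",(A+B)/2)
# expected slot pixels if tray centred
Rt=Ro.from_euler("xyz",s[3:]).as_matrix(); tz=s[2]-75.5
def tr(x,y,z): # tray pt in tool frame centred: tray y ~ tool x, tray x ~ tool y
    R=Ro.from_euler("z",s[5]).as_matrix(); return s[:3]*[1,1,0]+[0,0,tz+z]+R@[y,-x,0]
for n,p in [("slot -y edge top",(0,87,50)),("slot +y edge top",(0,97,50)),("slot +y edge bot",(0,97,44)),("end",(0,107,50)),("back slot",(0,-92,50))]: print(n,proj(C,[tr(*p)]).round(1))
print("slot pts",back(C,261.2,82,tz+50)-s[:3],back(C,261.2,66.8,tz+44)-s[:3],"back",back(C,260,321,tz+50)-s[:3])
print(todp([*((A+B)/2)[:2],225],yawS,st))
E
```

```text
pins [597.74475073 -55.49175766 124.        ] [ 573.15075509 -237.69815599  124.        ] 183.85873983993494 ydir 82.31274681880448 mid [ 585.44775291 -146.59495682  124.        ]
slot -y edge top [[261.3  87.2]]
slot +y edge top [[261.3  70.8]]
slot +y edge bot [[261.3  72.1]]
end [[261.3  53.9]]
back slot [[261.2 326.2]]
slot pts [ 11.34681217  89.47884201 -25.5       ] [ 12.61791179  99.4971249  -31.5       ] back [-11.9845247  -86.48674314 -25.5       ]
(array([ 5.530e+01,  1.077e+02, -1.000e-01]), np.float64(0.4))
```

Emit:
carry_out(deltas=[{"dp": [17,35,0],"roll": 0,"gripper": -1},{"dp": [34,70,0],"roll": 0,"gripper": -1},{"dp": [48,98,0],"roll": 0.4,"gripper": -1},{"dp": [53,108,0],"roll": 0.4,"gripper": -1},{"dp": [53,108,20],"roll": 0.4,"gripper": -1},{"dp": [53,108,40],"roll": 0.4,"gripper": -1},{"dp": [53,108,55],"roll": 0.4,"gripper": -1},{"dp": [53,108,61],"roll": 0.4,"gripper": -1},{"dp": [53,108,61],"roll": 0.4,"gripper": -1},{"dp": [53,108,61],"roll": 0.4,"gripper": -1}])

```text
clock: 7.12
eef_pos: [585.7, -149.6, 165.3]
eef_rot: [3.141, 0.0, 1.437]
wrist_force: [0.9, 0.2, -3.4]
finger_gap: 11.6
finger_force: 40.0
```

```bash
python3 - <<'E'
from h import *
st=read_state(); print(st['eef_pos'],st['eef_rot'])
np.save("st4.npy",np.r_[st['eef_pos'],st['eef_rot']])
im=viewer.camera("wrist"); im=np.ascontiguousarray(im[:,:,::-1]); cv2.imwrite("pics/w4.png",im)
c=lambda x,y,W,H,s: cv2.resize(im[y:y+H,x:x+W],None,fx=s,fy=s,interpolation=cv2.INTER_CUBIC)
o=np.zeros((600,800,3),np.uint8); o[:300,:400]=c(220,40,80,60,5); o[300:,:400]=c(220,290,80,60,5)
o[:300,410:800]=cv2.resize(im,(390,300))
cv2.imwrite("pics/v4.png",o)
E
```

```text
[ 585.72293444 -149.55628975  165.33353542] [3.14107841e+00 3.44099515e-05 1.43651519e+00]
```

View pics/v4.png

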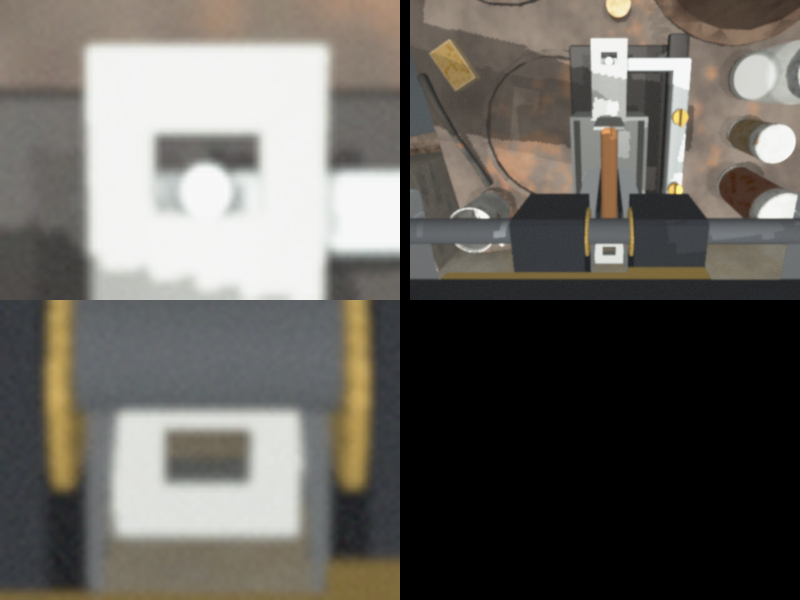

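The +y pin's top shows through the front slot at crop (206,190), centred in x and towards the -y edge of the slot.

```bash
python3 - <<'E'
from h import *
s=np.load("st4.npy"); st=dict(eef_pos=s[:3],eef_rot=s[3:]); C=cam("wrist",st); R=Ro.from_euler("xyz",s[3:]).as_matrix()
tz=s[2]-75.5; t=lambda u,v,z:(R.T@(back(C,u,v,z)-s[:3])).round(2)
print("tz",tz)
for n,u,v,z in [("lo top",261,82.2,tz+50),("hi bot",261,66.4,tz+44),("hi top",261,66.4,tz+50),("back lo? ",261,290+130.5/5-.5,tz+50),("back hi?",261,290+181.5/5-.5,tz+50),("pin",260.8,77.6,124)]: print(n,t(u,v,z))
E
```

```text
tz 89.83353542229551
lo top [90.05 -0.18 25.5 ]
hi bot [100.51  -0.19  31.5 ]
hi top [99.58 -0.18 25.5 ]
back lo?  [-82.51  -0.12  25.5 ]
back hi? [-91.73  -0.12  25.5 ]
pin [94.77 -0.32 41.33]
```

Emit:
carry_out(deltas=[{"dp": [-0.5,0,2],"roll": 0,"gripper": -1},{"dp": [-0.5,0,4],"roll": 0,"gripper": -1},{"dp": [-0.5,0,6],"roll": 0,"gripper": -1},{"dp": [-0.5,0,8],"roll": 0,"gripper": -1},{"dp": [-0.5,0,9],"roll": 0,"gripper": -1},{"dp": [-0.5,0,10],"roll": 0,"gripper": -1},{"dp": [-0.5,0,11],"roll": 0,"gripper": -1},{"dp": [-0.5,0,11],"roll": 0,"gripper": -1}])

```text
clock: 7.83
eef_pos: [585.3, -150.6, 153.4]
eef_rot: [-3.141, -0.0, 1.436]
wrist_force: [-0.4, 0.6, -3.3]
finger_gap: 11.7
finger_force: 40.0
```

Emit:
carry_out(deltas=[{"dp": [0,0,1],"roll": 0,"gripper": -1},{"dp": [0,0,2],"roll": 0,"gripper": -1},{"dp": [0,0,3],"roll": 0,"gripper": -1},{"dp": [0,0,3],"roll": 0,"gripper": -1}])

```text
clock: 8.17
eef_pos: [585.3, -150.6, 150.4]
eef_rot: [-3.141, -0.0, 1.436]
wrist_force: [-0.3, 0.2, -3.4]
finger_gap: 11.5
finger_force: 40.0
```

The ears are below the pin tops with no contact force, so both pins are in their slots.

Emit:
carry_out(deltas=[{"dp": [0,0,1.5],"roll": 0,"gripper": -1},{"dp": [0,0,3],"roll": 0,"gripper": -1},{"dp": [0,0,4.5],"roll": 0,"gripper": -1},{"dp": [0,0,6],"roll": 0,"gripper": -1},{"dp": [0,0,7],"roll": 0,"gripper": -1},{"dp": [0,0,7],"roll": 0,"gripper": -1}])

```text
clock: 8.67
eef_pos: [585.3, -150.6, 143.4]
eef_rot: [-3.141, -0.0, 1.436]
wrist_force: [0.7, 0.6, -3.4]
finger_gap: 11.7
finger_force: 40.0
```

Emit:
carry_out(deltas=[{"dp": [0,0,1.5],"roll": 0,"gripper": -1},{"dp": [0,0,3],"roll": 0,"gripper": -1},{"dp": [0,0,4.5],"roll": 0,"gripper": -1},{"dp": [0,0,6],"roll": 0,"gripper": -1},{"dp": [0,0,7],"roll": 0,"gripper": -1},{"dp": [0,0,8],"roll": 0,"gripper": -1},{"dp": [0,0,8],"roll": 0,"gripper": -1}])

```text
clock: 9.25
eef_pos: [585.2, -150.6, 135.4]
eef_rot: [-3.141, -0.0, 1.436]
wrist_force: [1.0, 0.6, -3.9]
finger_gap: 11.4
finger_force: 40.0
```

Emit:
carry_out(deltas=[{"dp": [0,0,0.5],"roll": 0,"gripper": -1},{"dp": [0,0,1],"roll": 0,"gripper": -1},{"dp": [0,0,1.5],"roll": 0,"gripper": -1},{"dp": [0,0,2],"roll": 0,"gripper": -1},{"dp": [0,0,2.5],"roll": 0,"gripper": -1},{"dp": [0,0,2.5],"roll": 0,"gripper": -1}])

```text
clock: 9.75
eef_pos: [585.3, -150.6, 133.1]
eef_rot: [-3.142, -0.0, 1.436]
wrist_force: [-0.1, -0.7, -4.4]
finger_gap: 12.0
finger_force: 40.0
```

Emit:
carry_out(deltas=[{"dp": [0,0,0.4],"roll": 0,"gripper": -1},{"dp": [0,0,0.8],"roll": 0,"gripper": -1},{"dp": [0,0,0.8],"roll": 0,"gripper": -1}])

```text
clock: 10.0
eef_pos: [585.5, -150.6, 132.6]
eef_rot: [3.141, 0.0, 1.436]
wrist_force: [-0.4, 1.7, -0.9]
finger_gap: 11.1
finger_force: 40.0
```

Emit:
carry_out(deltas=[{"dp": [0,0,0.3],"roll": 0,"gripper": -1},{"dp": [0,0,0.3],"roll": 0,"gripper": -1},{"dp": [0,0,0.3],"roll": 0,"gripper": -1}])

```text
clock: 10.25
eef_pos: [585.5, -150.5, 132.3]
eef_rot: [3.141, -0.0, 1.436]
wrist_force: [-0.0, 1.6, 0.5]
finger_gap: 11.5
finger_force: 40.0
```

Emit:
carry_out(deltas=[{"dp": [0,0,0.4],"roll": 0,"gripper": -1},{"dp": [0,0,0.4],"roll": 0,"gripper": -1},{"dp": [0,0,0.4],"roll": 0,"gripper": -1}])

```text
clock: 10.5
eef_pos: [585.5, -150.4, 132.0]
eef_rot: [3.141, -0.0, 1.436]
wrist_force: [0.4, 3.8, 2.8]
finger_gap: 11.8
finger_force: 40.0
```

Upward force builds at the expected height (about 6 N including the tray's weight), so I'm letting go.

Emit:
carry_out(deltas=[{"dp": [0,0,0],"roll": 0,"gripper": -0.3},{"dp": [0,0,0],"roll": 0,"gripper": -0.3},{"dp": [0,0,0],"roll": 0,"gripper": -0.3},{"dp": [0,0,0],"roll": 0,"gripper": -0.3},{"dp": [0,0,0],"roll": 0,"gripper": -0.3},{"dp": [0,0,0],"roll": 0,"gripper": -0.3},{"dp": [0,0,0],"roll": 0,"gripper": 0},{"dp": [0,0,0],"roll": 0,"gripper": 0},{"dp": [0,0,0],"roll": 0,"gripper": 0},{"dp": [0,0,0],"roll": 0,"gripper": 0}])

```text
clock: 11.33
eef_pos: [585.3, -150.6, 131.7]
eef_rot: [-3.142, 0.0, 1.436]
wrist_force: [-0.0, -0.1, 0.0]
finger_gap: 47.3
finger_force: 0.0
```

Emit:
carry_out(deltas=[{"dp": [0,0,-15],"roll": 0,"gripper": 0},{"dp": [0,0,-40],"roll": 0,"gripper": 0},{"dp": [0,0,-70],"roll": 0,"gripper": 0},{"dp": [0,0,-100],"roll": 0,"gripper": 0},{"dp": [0,0,-120],"roll": 0,"gripper": 0},{"dp": [0,0,-120],"roll": 0,"gripper": 0},{"dp": [0,0,-120],"roll": 0,"gripper": 0}])

```text
clock: 11.92
eef_pos: [585.6, -150.7, 252.4]
eef_rot: [3.14, 0.0, 1.436]
wrist_force: [0.2, -0.4, -0.6]
finger_gap: 47.3
finger_force: 0.0
```

```bash
python3 - <<'E'
from h import *
im=np.ascontiguousarray(viewer.camera("wrist")[:,:,::-1]); s=np.ascontiguousarray(viewer.camera("scene")[:,:,::-1])
o=np.zeros((500,800,3),np.uint8); o[:300,:400]=cv2.resize(im,(400,300)); o[:480,410:800]=cv2.resize(s[110:230,215:312],(390,480),interpolation=3)
cv2.imwrite("pics/v5.png",o)
E
```

```text
(no output)
```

View pics/v5.png

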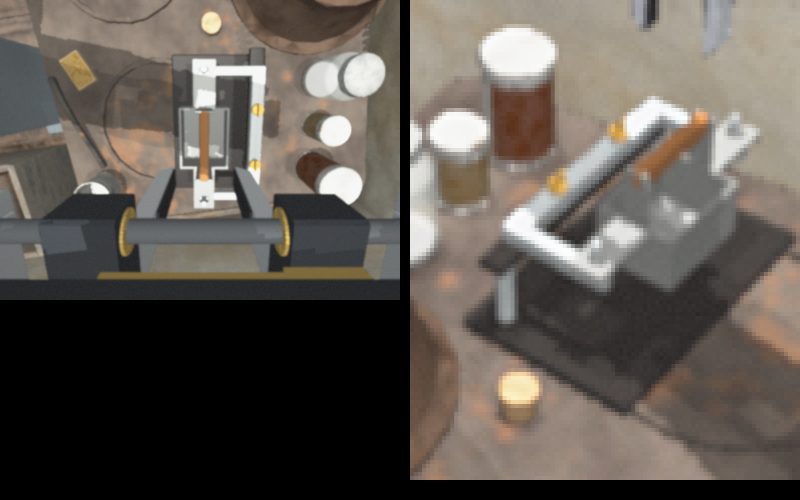

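The tray sits level on both arms with a pin through each ear; the gripper is clear above it and the other things have not moved.

```bash
python3 -c "
from h import *
print(manip.sign_off())"
```

```text
the job is handed in; nothing more can be done
None
```

The tray hangs by both ears on the stand's pins, pressed down with about 6 N and released. I handed the job in after about 12 s of robot time; the sign-off returned no verdict.

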